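# Leave the clipboard jutting over the stand's edge

## Task

Slide the clipboard along the low wooden stand, clip first, until its clip end juts about 6 cm out past the stand's open end (the end without the raised lip), lying flat and square to that end, so that the next person can take it up from below. Push it along with the fingertips only, without lifting it off the stand, keep it from hanging over the stand's sides, and leave the jar and the tin beside it where they are.

Things in the scene. Friction and masses are not known exactly. Their poses are not given: they have to be found in the camera images.
- stand: low dark wooden display stand, fixed, 440 (x) by 360 (y) mm, flat top 50 mm above the counter. Origin at the centre of its underside, on the counter. Its x axis points to its open end, which faces the robot's left (+y) give or take 0.5 rad; its y axis runs along that end; z up. The other end (-x) has a raised lip across the whole width, 16 mm high above the top, 18 mm thick
- stand_edge (a point): middle of the upper edge of the stand's open end: 220 mm along the stand's x from its centre, 50 mm above the counter; axes as the stand's
- clipboard: loose brown hardboard clipboard, 220 (x) by 150 (y) mm, board 6 mm thick, 0.2 to 0.42 kg, with paper and, at its +x end, a steel clip 90 mm wide rising to 20 mm above the underside. It starts flat on the stand, clip end towards the open end and about 40 to 100 mm short of it, turned up to 0.2 rad from square. It stops when no longer pushed. Origin at the centre of its underside; x to the clip end, z up
- clip_edge (a point): middle of the clipboard's clip-end edge, half-way up the board's thickness: 110 mm along the clipboard's x from its centre, 3 mm above its underside; axes as the clipboard's
- plain_edge (a point): middle of the clipboard's plain-end edge (opposite the clip), half-way up the board's thickness: 110 mm along the clipboard's -x from its centre, 3 mm above its underside; a straight edge 150 mm long and 6 mm high, with at least 80 mm of bare stand top between it and the lip at the start; axes as the clipboard's
- jar: small brown glass jar with a steel cap, 40 mm across, 60 mm tall, standing on the stand beside the clipboard; not to be moved. Origin at the centre of its underside
- tin: small plain steel tin, 40 mm across, 50 mm tall, standing on the stand on the other side of the clipboard; not to be moved. Jar and tin may have changed places. Origin at the centre of its underside

How it is judged:
By the outcome, as a careful person would: the job done as asked, in the order asked, and still so for the second after the job is handed in, with the robot touching nothing.
It also fails if it takes over 42 s, if anything falls off the work surface, if the arm or the gripper's body presses on something with over 40 N, if the wrist force passes 120 N, or if a joint passes its speed limit or range.

## Robot

A 7-joint arm with a two-finger parallel gripper is mounted at the origin on the work surface. World frame = base frame: x ahead of the robot, y to its left, z up, the work surface at z = 0. Lengths are in m, angles in rad, forces in N, time in s.
With the tool pointing down it reaches from about 0.4 to 0.875 m from the base axis. Payload 19.3 kg.
Tool frame: the origin (TCP) lies between the finger pads; the fingertips stand bot.tcp_to_tips ahead of it and the grasp point (between the pads) is the TCP (bot.tcp_to_tips is the distance from the TCP to the fingertips, in m); z points along the fingers, y is the line along which they close (so a half turn about z gives the same grasp; the last joint's range is limited). The gripper opens to 85 mm and grips with 20 to 120 N. Pads are 22 mm wide; open, the fingers measure 114 mm over their backs; the gripper's body (76 mm by 85 mm) begins 54 mm behind the grasp point. The pads swing forward as they close: fully open they stand 13 mm farther back than shut.
Start: joints at [1.045, 0.521, -0.036, 1.599, 0.021, 1.021, -0.113], TCP at [0.275, -0.561, 0.218] pointing down, gripper open.
Joint ranges: [-2.91, 2.91], [-0.3, 2.13], [-1.5, 1.42], [0.17, 2.43], [-1.26, 4.41], [0.16, 1.93], [-2.52, 2.52]. Speed limits (rad/s): [1.89, 1.89, 2.39, 2.39, 3.01, 3.01, 3.01].

## Interface

Orientations are given as [roll, pitch, yaw] about the fixed x, y, z axes, in that order (R = Rz(yaw) Ry(pitch) Rx(roll)).
In Python, from workcell import telemetry, grab_frame, bot gives the robot as it stands. The module is installed in compiled form; this text tells all that it offers.
- The arm moves only by the shell command python3 -m crank 'ROWS' [FORCE]. ROWS is text: rows parted by semicolons, each of 7 numbers parted by spaces: the finger opening in m, from 0 to 0.0854, then the shift along the tool's x, y, z in m, then the turn, a rotation vector about the tool's x, y, z in degrees. A call has exactly 8 rows; each row shifts and turns the commanded pose from where the row before left it, along the tool's axes as they then stand; what a row does not reach is not made up. A row lasts 1/12 s, in which the tool goes at most 41.7 mm and 7.16 degrees, less where a joint would pass 70% of its speed; a pose out of reach is approached as far as the arm can. A call with a gripper value outside its range is refused whole. The fingers move at their own pace and stop on an object; FORCE is the grip in N (left out, the last holds). Time passes only in rows, so rows that do not move let the fingers close, or fill a call up. It gives the time, the measured TCP pose, the force, the opening and the grip force at its end, in the units of the state.
- telemetry.observe(): the state, without advancing time (a new reading comes with each control period).
- grab_frame(name): name is "scene" or "top"; returns a dict with "pixels" (384x512x3 uint8, red, green, blue), "depth" (384x512 float32, m along the optical axis (not along the pixel's ray), 0 where there is no reading), "vertical_fov" (degrees; the focal length in pixels is half the picture's height over the tangent of half this angle, whatever the lens; pixels are square), "cx", "cy" (the principal point, pixels), "distortion" ([k1, k2, p1, p2, k3] as OpenCV has them; the pictures are not rectified), "R" (3x3) and "t" (3): a world point X has camera coordinates R X + t. Camera axes: x right, y down, z forward; pixel columns grow to the right and rows downward; lengths in m; the calibration is good to about 2 mm. A picture is of the moment at which its call begins.
- bot.job_done(): hands the job in; it is judged then, once.
The state is a dict: "clock": time; "qpos": joint angles; "qd": joint speeds; "joint_efforts": joint torques, N m; "position": TCP position; "tool_rot": TCP orientation; "force": force on the tool from outside, world axes, zero at the start; "moment": the same for the moment, N m; "grip_width": finger opening in m; "finger_force": force on a finger pad.
Only numpy, scipy, OpenCV 4.12 (cv2) and the standard library are available. Lean on these libraries where they do the work, as an engineer would, in place of code of your own. Each camera call takes 0.05 s, during which the arm holds its last target. There are 200 camera calls.

## Working session

There is one attempt and no reset: what is moved stays moved. The work goes in short steps, Python scripts to look and compute and a shell command to move; the robot and the scene stay as the last step left them, time stands still between calls to the robot, and variables do not carry over. Pictures are saved under pics/ and viewed, at most 10 in all, crops included, and the job is handed in when it is done.

```bash
mkdir -p pics; python3 - <<'E'
from workcell import telemetry, grab_frame, bot
import cv2,numpy as np
print(bot.tcp_to_tips, telemetry.observe())
ims=[]
for n in("scene","top"):
    f=grab_frame(n); np.savez(f"{n}0.npz",**f); print(n,f["vertical_fov"],f["cx"],f["cy"],f["distortion"],f["R"],f["t"])
    cv2.imwrite(f"pics/{n}0.png",f["pixels"][:,:,::-1])
E
```

```text
0.019 {'clock': 0.0, 'qpos': array([ 1.04478783,  0.52202203, -0.03630156,  1.6000137 ,  0.02116522,
        1.02111116, -0.11280566]), 'qd': array([-1.43120338e-04,  1.35569643e-03,  1.60742844e-03, -4.19170522e-05,
        4.21666320e-04, -1.97105478e-04, -3.94707216e-04]), 'joint_efforts': array([-4.39119503e-04, -9.27085018e+01,  1.97957464e+00, -3.69938207e+01,
        1.78161910e-02,  7.90146994e-03, -1.25572406e-06]), 'position': array([ 0.27491724, -0.56088292,  0.21701899]), 'tool_rot': array([-3.14042404e+00,  6.78160990e-05,  4.55752414e-01]), 'force': array([-0.15444883,  0.07514973, -0.57668425]), 'moment': array([-0.02010018,  0.01958155, -0.00129161]), 'finger_force': 0.0, 'grip_width': 0.0851734892391977}
scene 48.297277302807586 253.614382582729 188.80968696219207 [-0.05120131  0.          0.          0.          0.        ] [[-0.43584519  0.89980283 -0.0198455 ]
 [ 0.57063634  0.25921806 -0.77921767]
 [-0.69599795 -0.35094283 -0.62643913]] [ 0.18196711 -0.30277114  1.17165366]
top 43.11831499075635 250.9827461794005 186.38669060467453 [-0.1054559  0.         0.         0.         0.       ] [[-7.14864542e-02 -9.97441171e-01 -8.92911168e-04]
 [-9.71916133e-01  6.98582480e-02 -2.24719505e-01]
 [ 2.24206863e-01 -1.51965658e-02 -9.74423084e-01]] [0.13435862 0.57816404 0.82874408]
```

View pics/scene0.png

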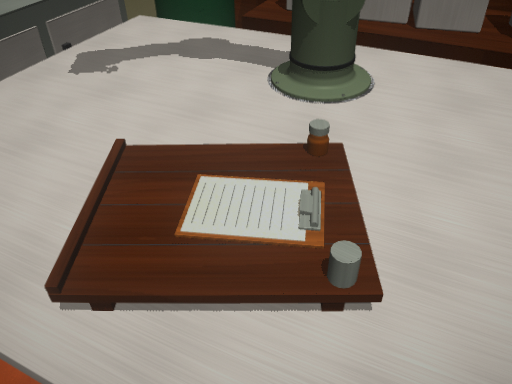

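View pics/top0.png

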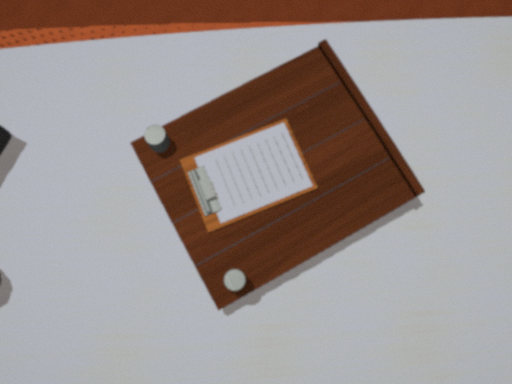

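Top view: stand corners are at about (132,143), (322,42), (422,190) and (220,308), with the lip at the right. Clipboard corners are (180,160), (287,120), (317,187) and (208,231), clip to the left. The tin is at (155,135) and the jar at (234,280). The scene view agrees: clipboard (180–326, 175–243), jar (318,137), tin (344,265).

```bash
cat > h.py <<'E'
import cv2,numpy as np
from workcell import telemetry, grab_frame, bot
def K(f):
    fl=f["pixels"].shape[0]/2/np.tan(np.radians(float(f["vertical_fov"]))/2)
    return np.array([[fl,0,f["cx"]],[0,fl,f["cy"]],[0,0,1.]])
def rays(f,p):
    u=cv2.undistortPoints(np.float64(p).reshape(-1,1,2),K(f),np.float64(f["distortion"])).reshape(-1,2)
    return -f["R"].T@f["t"], np.c_[u,np.ones(len(u))]@f["R"]
def onplane(f,p,z):
    c,d=rays(f,p); return (c+d*((z-c[2])/d[:,2])[:,None])
def tri(f1,p1,f2,p2):
    c1,d1=rays(f1,p1);c2,d2=rays(f2,p2);o=[]
    for a,b in zip(d1,d2):
        s=np.linalg.lstsq(np.c_[a,-b],c2-c1,rcond=None)[0]; o.append((c1+s[0]*a+c2+s[1]*b)/2)
    return np.array(o)
def biggest(m): return max(cv2.findContours(m.astype(np.uint8),cv2.RETR_EXTERNAL,cv2.CHAIN_APPROX_NONE)[0],key=cv2.contourArea)
def board(f,roi=None):
    hsv=cv2.cvtColor(f["pixels"],cv2.COLOR_RGB2HSV).astype(int)
    dark=(hsv[...,1]>90)&(hsv[...,2]<115); dark[:38]=0
    rgb=f["pixels"].astype(int)
    return hsv,dark
def quad(c):
    h=cv2.convexHull(c)
    for e in np.linspace(3,40,60):
        q=cv2.approxPolyDP(h,e,True)
        if len(q)<=4: return q.reshape(-1,2)
E
python3 - <<'E'
from h import *
for n in("scene","top"):
    f=dict(np.load(n+"0.npz")); hsv,d=board(f)
    for p in ([(250,160),(185,234),(318,145),(344,270),(200,200),(322,210),(100,150)] if n=="scene" else [(300,100),(186,165),(250,170),(203,188),(234,280),(155,135),(400,170),(60,200),(200,10)]):
        z=f["depth"][p[1],p[0]]; c,r=rays(f,[p]); print(n,p,hsv[p[1],p[0]],(c+r[0]*z).round(4))
S=dict(np.load("scene0.npz"));T=dict(np.load("top0.npz"))
names="stA stB clipA clipB plB plA".split()
s=[(343,143),(380,295),(326,178),(325,243),(180,236),(197,176)]
t=[(220,308),(132,143),(208,231),(181,160),(287,120),(317,187)]
for a,b in zip(names,tri(S,s,T,t)): print(a,b.round(4))
E
```

```text
scene (250, 160) [  9 157  78] [0.4926 0.0301 0.0502]
scene (185, 234) [ 12 191 139] [0.7108 0.0308 0.0567]
scene (318, 145) [ 11 190  75] [0.4336 0.1389 0.0768]
scene (344, 270) [43 22 81] [0.7058 0.2669 0.0871]
scene (200, 200) [ 38  21 186] [0.6359 0.0111 0.0577]
scene (322, 210) [ 13 188 136] [0.577  0.1967 0.0571]
scene (100, 150) [ 17  22 186] [ 0.5244 -0.3175 -0.0025]
top (300, 100) [ 10 170  81] [ 0.7568 -0.0161  0.0498]
top (186, 165) [ 13 176 155] [0.6385 0.2116 0.0564]
top (250, 170) [117  13 180] [0.6206 0.092  0.0546]
top (203, 188) [ 60   6 167] [0.5883 0.1805 0.0713]
top (234, 280) [ 48   8 161] [0.4173 0.1334 0.1086]
top (155, 135) [ 60   7 174] [0.6874 0.2611 0.0985]
top (400, 170) [  8 179  47] [ 0.5991 -0.1902  0.06  ]
top (60, 200) [110  16 191] [ 0.6015  0.4758 -0.0023]
top (200, 10) [  9 177 114] [ 1.5023  0.2298 -0.749 ]
stA [0.371  0.1664 0.0518]
stB [0.6928 0.3157 0.0478]
clipA [0.5088 0.1778 0.0665]
clipB [0.647  0.2223 0.061 ]
plB [0.714  0.0176 0.0509]
plA [ 0.5789 -0.0304  0.054 ]
```

```bash
cat >> h.py <<'E'
def boardfit(f,z=.056):
    hsv,_=board(f); H,W=hsv.shape[:2]
    m=((hsv[...,0]>=10)&(hsv[...,0]<20)&(hsv[...,1]>120)&(hsv[...,2]>112)); m[:45]=0
    m=cv2.morphologyEx(m.astype(np.uint8),cv2.MORPH_OPEN,np.ones((2,2)))
    n,l,st,_=cv2.connectedComponentsWithStats(m); pts=np.argwhere(np.isin(l,[i for i in range(1,n) if st[i,4]>25]))[:,::-1]
    p=onplane(f,pts,z)
    return pts,p
def rect(p,clipdir):
    (c,(w,h),a)=cv2.minAreaRect(np.float32(p[:,:2])*1000); a=np.radians(a)
    if w<h: a+=np.pi/2
    if np.dot([np.cos(a),np.sin(a)],clipdir)<0:a+=np.pi
    return np.array(c)/1000,(w,h),(a+np.pi)%(2*np.pi)-np.pi
E
python3 - <<'E'
from h import *
for n in("scene","top"):
    f=dict(np.load(n+"0.npz")); hsv,d=board(f)
    pts,p=boardfit(f); p=p[(p[:,0]>.35)&(p[:,0]<.9)]; print(n,len(p),"board",rect(p,[0,1]))
    c=biggest(d); q=quad(c); print(q.tolist(), onplane(f,q,.05)[:,:2].round(4).tolist())
f=dict(np.load("top0.npz"))
# stand open end & sides edges from contour at z=.05
_,d=board(f); q=biggest(d).reshape(-1,2); w=onplane(f,q,.05)[:,:2]
A,B=np.array([.371,.1664]),np.array([.693,.3157]);u=(B-A)/np.linalg.norm(B-A);nn=np.array([-u[1],u[0]])
s=(w-A)@u;t=(w-A)@nn
def fit(k):
    x=cv2.fitLine(np.float32(w[k])*1000,cv2.DIST_HUBER,0,.1,.001).ravel(); print(k.sum(),x[2:]/1000,np.arctan2(x[1],x[0]))
fit((abs(t)<.012)&(s>.09)&(s<.29)); fit((abs(s)<.015)&(t<-.1)&(t>-.38)); fit((abs(s-.36)<.015)&(t<-.1)&(t>-.38))
for nm,px,z in(("jar",(234,280),.11),("tin",(155,134),.10)): print(nm,onplane(f,[px],z))
E
```

```text
scene 1182 board (array([0.61283221, 0.09834302]), (149.42071533203125, 218.79222106933594), np.float64(1.8925893436815064))
[[382, 291], [45, 285], [116, 139], [311, 134]] [[0.6872, 0.3167], [0.8684, -0.0931], [0.5364, -0.2481], [0.3612, 0.1011]]
top 1286 board (array([0.61242798, 0.09525395]), (151.06411743164062, 221.32827758789062), np.float64(1.8861226226330619))
[[325, 41], [422, 191], [218, 307], [132, 143]] [[0.8827, -0.08], [0.5578, -0.2303], [0.3738, 0.1669], [0.6921, 0.3151]]
93 [0.54198974 0.2452185 ] 0.43766546
129 [ 0.47153854 -0.04858454] -1.1324272
124 [0.79137486 0.10288303] -1.1350048
jar [[0.41720287 0.13330835 0.11      ]]
tin [[0.68883084 0.26080557 0.1       ]]
```

Stand yaw is about 2.008. The clipboard is at (0.6126, 0.0968), yaw 1.889, so it's 0.119 rad off square, with its clip edge about 55 mm short of the open end. The midpoint of the plain edge lies on the stand's centreline. I'll push with both open fingers straddling the plain edge, turning gradually as I go.

```bash
R='python3 -m crank'
python3 -m crank '0.085 .024 -.012 0 0 0 0;0.085 .024 -.012 0 0 0 0;0.085 .024 -.012 0 0 0 0;0.085 .024 -.012 0 0 0 0;0.085 .024 -.012 0 0 0 0;0.085 .024 -.012 0 0 0 0;0.085 .024 -.012 0 0 0 0;0.085 .024 -.012 0 0 0 0'
python3 -m crank '0.085 .024 -.012 0 0 0 0;0.085 .024 -.012 0 0 0 0;0.085 .024 -.012 0 0 0 0;0.085 .024 -.012 0 0 0 0;0.085 .024 -.012 0 0 0 0;0.085 .024 -.012 0 0 0 0;0.085 .024 -.012 0 0 0 0;0.085 .024 -.012 0 0 0 0'
python3 -m crank '0.085 .024 -.012 0 0 0 0;0.085 .024 -.012 0 0 0 0;0.085 .024 -.012 0 0 0 0;0.085 .024 -.012 0 0 0 0;0.085 .024 -.012 0 0 0 0;0.085 .024 -.012 0 0 0 0;0.085 .024 -.012 0 0 0 0;0.085 .015 -.006 0 0 0 0'
python3 -m crank '0.085 0 0 0 0 0 -7;0.085 0 0 0 0 0 -7;0.085 0 0 0 0 0 -7;0.085 0 0 0 0 0 -7;0.085 0 0 0 0 0 -7;0.085 0 0 0 0 0 -7;0.085 0 0 0 0 0 -7;0.085 0 0 0 0 0 -7'
python3 -m crank '0.085 0 0 0 0 0 -7;0.085 0 0 0 0 0 -7;0.085 0 0 0 0 0 -7;0.085 0 0 0 0 0 -5;0.085 0 0 .015 0 0 0;0.085 0 0 .015 0 0 0;0.085 0 0 .01 0 0 0;0.085 0 0 0 0 0 0'
```

```text
clock: 0.77
position: [0.4057, -0.3893, 0.2174]
tool_rot: [-3.141, 0.0, 0.456]
force: [0.9, 0.4, -0.1]
grip_width: 0.0852
finger_force: 0.0
clock: 1.43
position: [0.5359, -0.2186, 0.2174]
tool_rot: [-3.141, 0.0, 0.456]
force: [-0.2, -0.6, 0.7]
grip_width: 0.0848
finger_force: 0.0
clock: 2.1
position: [0.6611, -0.0552, 0.2171]
tool_rot: [-3.14, -0.0, 0.458]
force: [-0.2, 0.1, 0.9]
grip_width: 0.0851
finger_force: 0.0
clock: 2.77
position: [0.6599, -0.0585, 0.2172]
tool_rot: [-3.141, 0.0, 1.439]
force: [-0.2, -0.6, -0.1]
grip_width: 0.0848
finger_force: 0.0
clock: 3.43
position: [0.6589, -0.0585, 0.1752]
tool_rot: [-3.138, -0.001, 1.887]
force: [0.5, -0.8, 0.3]
grip_width: 0.0851
finger_force: 0.0
```

```bash
python3 -m crank '0.085 0 .0045 .02 0 0 0;0.085 0 0 .02 0 0 0;0.085 0 0 .02 0 0 0;0.085 0 0 .015 0 0 0;0.085 0 0 .012 0 0 0;0.085 0 0 .008 0 0 0;0.085 0 0 0 0 0 0;0.085 0 0 0 0 0 0'
python3 - <<'E'
from h import *
for n in("scene","top"):
    f=grab_frame(n); np.savez(f"{n}1.npz",**f)
f=dict(np.load("scene1.npz"))
cv2.imwrite("pics/s1.png",cv2.resize(f["pixels"][110:310,50:390,::-1],None,fx=2.3,fy=2.3))
E
```

```text
clock: 4.1
position: [0.6646, -0.057, 0.0831]
tool_rot: [3.141, 0.0, 1.887]
force: [0.4, 0.4, -0.0]
grip_width: 0.0848
finger_force: 0.0
```

View pics/s1.png

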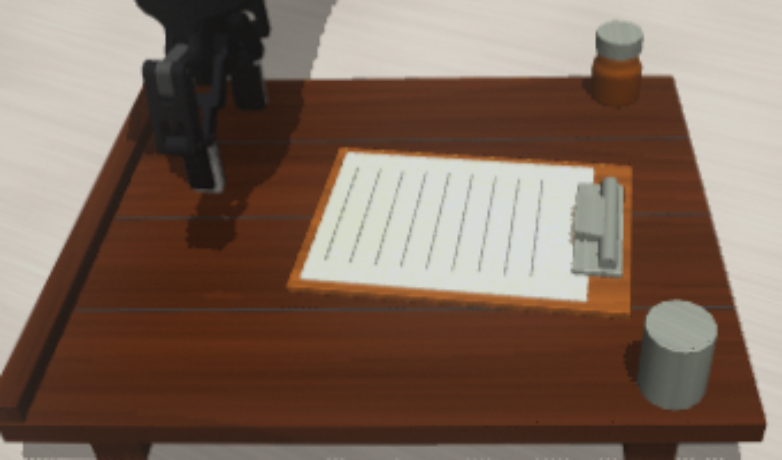

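The open gripper is behind the plain edge: front fingertip at crop (207,188), clear of the lip, still above the top. The clipboard, jar and tin haven't moved. Next I descend to light contact to find the tip height.

```bash
python3 -m crank '0.085 0 0 .005 0 0 0;0.085 0 0 .003 0 0 0;0.085 0 0 .003 0 0 0;0.085 0 0 .002 0 0 0;0.085 0 0 .001 0 0 0;0.085 0 0 0 0 0 0;0.085 0 0 0 0 0 0;0.085 0 0 0 0 0 0'
python3 -m crank '0.085 0 0 .002 0 0 0;0.085 0 0 .002 0 0 0;0.085 0 0 .001 0 0 0;0.085 0 0 .001 0 0 0;0.085 0 0 .001 0 0 0;0.085 0 0 0 0 0 0;0.085 0 0 0 0 0 0;0.085 0 0 0 0 0 0'
```

```text
clock: 4.87
position: [0.6645, -0.057, 0.0687]
tool_rot: [3.141, 0.0, 1.887]
force: [0.6, 0.3, -0.1]
grip_width: 0.085
finger_force: 0.0
clock: 5.53
position: [0.6644, -0.057, 0.0616]
tool_rot: [3.142, -0.0, 1.887]
force: [-0.2, -0.1, -0.3]
grip_width: 0.0852
finger_force: 0.0
```

```bash
python3 -m crank '0.085 0 0 .001 0 0 0;0.085 0 0 .001 0 0 0;0.085 0 0 .001 0 0 0;0.085 0 0 0 0 0 0;0.085 0 0 0 0 0 0;0.085 0 0 0 0 0 0;0.085 0 0 0 0 0 0;0.085 0 0 0 0 0 0'

```

```text
clock: 6.2
position: [0.6644, -0.057, 0.0586]
tool_rot: [3.142, 0.0, 1.887]
force: [-0.6, -0.5, 0.3]
grip_width: 0.0854
finger_force: 0.0
```

```bash
python3 -m crank '0.085 0 0 .001 0 0 0;0.085 0 0 0 0 0 0;0.085 0 0 .001 0 0 0;0.085 0 0 0 0 0 0;0.085 0 0 .0005 0 0 0;0.085 0 0 0 0 0 0;0.085 0 0 0 0 0 0;0.085 0 0 0 0 0 0'

```

```text
clock: 6.87
position: [0.6644, -0.057, 0.0561]
tool_rot: [3.142, -0.0, 1.887]
force: [0.3, -0.0, -0.1]
grip_width: 0.0849
finger_force: 0.0
```

```bash
python3 -m crank '0.085 0 0 .0005 0 0 0;0.085 0 0 0 0 0 0;0.085 0 0 .0005 0 0 0;0.085 0 0 0 0 0 0;0.085 0 0 0 0 0 0;0.085 0 0 0 0 0 0;0.085 0 0 0 0 0 0;0.085 0 0 0 0 0 0'

```

```text
clock: 7.53
position: [0.6644, -0.057, 0.0551]
tool_rot: [3.142, -0.0, 1.887]
force: [-0.2, -0.1, -0.1]
grip_width: 0.0852
finger_force: 0.0
```

Tips are within about 1 mm of the top, well below the board's upper face at z = 0.056. Now I advance to the edge.

```bash
python3 -m crank '0.085 .008 0 0 0 0 0;0.085 .008 0 0 0 0 0;0.085 .008 0 0 0 0 0;0.085 .006 0 0 0 0 0;0.085 .003 0 0 0 0 0;0.085 .003 0 0 0 0 0;0.085 .002 0 0 0 0 0;0.085 0 0 0 0 0 0'
python3 -m crank '0.085 .001 0 0 0 0 0;0.085 .001 0 0 0 0 0;0.085 .001 0 0 0 0 0;0.085 .001 0 0 0 0 0;0.085 .001 0 0 0 0 0;0.085 .001 0 0 0 0 0;0.085 .001 0 0 0 0 0;0.085 .001 0 0 0 0 0'
python3 - <<'E'
from h import *
for n in("scene","top"):
    f=grab_frame(n); np.savez(f"{n}2.npz",**f)
    p=boardfit(f)[1]; p=p[(p[:,0]>.35)&(p[:,0]<.9)]; print(n,len(p),rect(p,[0,1]))
    if n=="scene": cv2.imwrite("pics/s2.png",cv2.resize(f["pixels"][110:310,50:390,::-1],None,fx=2.3,fy=2.3))
E
```

```text
clock: 8.2
position: [0.6525, -0.0205, 0.0551]
tool_rot: [3.142, -0.0, 1.887]
force: [0.1, 0.1, 0.4]
grip_width: 0.0848
finger_force: 0.0
clock: 8.87
position: [0.65, -0.0133, 0.0551]
tool_rot: [-3.142, 0.0, 1.887]
force: [-1.4, -0.6, 0.1]
grip_width: 0.085
finger_force: 0.0
scene 1317 (array([0.54703973, 0.07918201]), (296.4156188964844, 219.9945068359375), np.float64(0.28977662741973154))
top 1326 (array([0.61259436, 0.09629674]), (152.66885375976562, 223.3106689453125), np.float64(1.8925916406579466))
```

View pics/s2.png

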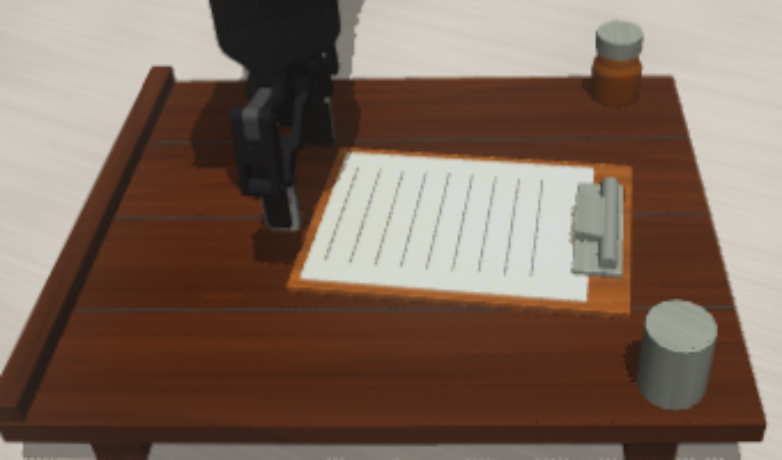

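```bash
python3 - <<'E'
from h import *
f=dict(np.load("scene2.npz"))
for v in range(196,214,2):
    ps=[(u,v) for u in (168,171,174,177,180,183)]; c,r=rays(f,ps)
    print(v,[(c+r[i]*f["depth"][v,p[0]]).round(3).tolist() for i,p in enumerate(ps)])
E
```

```text
196 [[0.7, 0.003, 0.112], [0.701, 0.01, 0.115], [0.696, 0.01, 0.111], [0.693, 0.013, 0.11], [0.633, -0.03, 0.05], [0.631, -0.026, 0.049]]
198 [[0.702, 0.004, 0.11], [0.701, 0.009, 0.111], [0.698, 0.011, 0.109], [0.692, 0.012, 0.105], [0.638, -0.027, 0.051], [0.637, -0.022, 0.051]]
200 [[0.703, 0.004, 0.107], [0.702, 0.009, 0.108], [0.698, 0.01, 0.105], [0.692, 0.011, 0.101], [0.643, -0.024, 0.051], [0.64, -0.02, 0.05]]
202 [[0.703, 0.003, 0.102], [0.701, 0.007, 0.103], [0.7, 0.012, 0.103], [0.692, 0.011, 0.097], [0.685, 0.01, 0.092], [0.645, -0.017, 0.051]]
204 [[0.701, 0.001, 0.097], [0.699, 0.004, 0.096], [0.7, 0.011, 0.099], [0.692, 0.01, 0.093], [0.686, 0.011, 0.089], [0.649, -0.014, 0.051]]
206 [[0.704, 0.002, 0.096], [0.7, 0.005, 0.094], [0.7, 0.01, 0.096], [0.694, 0.011, 0.09], [0.689, 0.012, 0.087], [0.653, -0.012, 0.05]]
208 [[0.701, -0.0, 0.089], [0.7, 0.004, 0.09], [0.699, 0.009, 0.091], [0.692, 0.009, 0.085], [0.66, -0.012, 0.052], [0.657, -0.009, 0.05]]
210 [[0.671, -0.028, 0.05], [0.67, -0.023, 0.051], [0.667, -0.019, 0.05], [0.666, -0.014, 0.051], [0.663, -0.011, 0.05], [0.667, -0.001, 0.057]]
212 [[0.676, -0.025, 0.051], [0.674, -0.02, 0.051], [0.672, -0.016, 0.051], [0.67, -0.012, 0.051], [0.667, -0.008, 0.05], [0.671, 0.001, 0.057]]
```

```bash
python3 - <<'E'
from h import *
f=dict(np.load("top2.npz"))
cv2.imwrite("pics/t2.png",cv2.resize(f["pixels"][80:300,200:460,::-1],None,fx=2.5,fy=2.5))
for v in range(110,260,10): print(v,(f["depth"][v,280:400:10]).round(3).tolist())
E
```

```text
110 [0.9470000267028809, 0.6859999895095825, 0.574999988079071, 0.5590000152587891, 0.531000018119812, 0.5019999742507935, 0.47999998927116394, 0.460999995470047, 0.44699999690055847, 0.4320000112056732, 0.4189999997615814, 0.4090000092983246]
120 [0.9359999895095825, 0.699999988079071, 0.6710000038146973, 0.5839999914169312, 0.546999990940094, 0.5130000114440918, 0.4869999885559082, 0.4659999907016754, 0.44699999690055847, 0.42899999022483826, 0.4169999957084656, 0.4050000011920929]
130 [0.9290000200271606, 0.7760000228881836, 0.6980000138282776, 0.6819999814033508, 0.5659999847412109, 0.5299999713897705, 0.5130000114440918, 0.4729999899864197, 0.45100000500679016, 0.4339999854564667, 0.4180000126361847, 0.40400001406669617]
140 [0.9279999732971191, 0.925000011920929, 0.7649999856948853, 0.7429999709129333, 0.7110000252723694, 0.5490000247955322, 0.9319999814033508, 0.9309999942779541, 0.460999995470047, 0.4399999976158142, 0.4180000126361847, 0.4050000011920929]
150 [0.9190000295639038, 0.9200000166893005, 0.9279999732971191, 0.9269999861717224, 0.7900000214576721, 0.92799997329711
[... 1853 characters left out ...]
938011169, 0.8939999938011169, 0.8939999938011169, 0.8939999938011169, 0.8949999809265137, 0.8899999856948853, 0.8949999809265137, 0.9430000185966492, 0.9430000185966492, 0.9449999928474426, 0.9430000185966492]
240 [0.8889999985694885, 0.8889999985694885, 0.8920000195503235, 0.8899999856948853, 0.8889999985694885, 0.8870000243186951, 0.8880000114440918, 0.9390000104904175, 0.9369999766349792, 0.9350000023841858, 0.9380000233650208, 0.9369999766349792]
250 [0.8840000033378601, 0.8849999904632568, 0.8870000243186951, 0.8859999775886536, 0.8870000243186951, 0.9369999766349792, 0.9340000152587891, 0.9340000152587891, 0.9350000023841858, 0.9330000281333923, 0.9330000281333923, 0.9340000152587891]
```

View pics/t2.png

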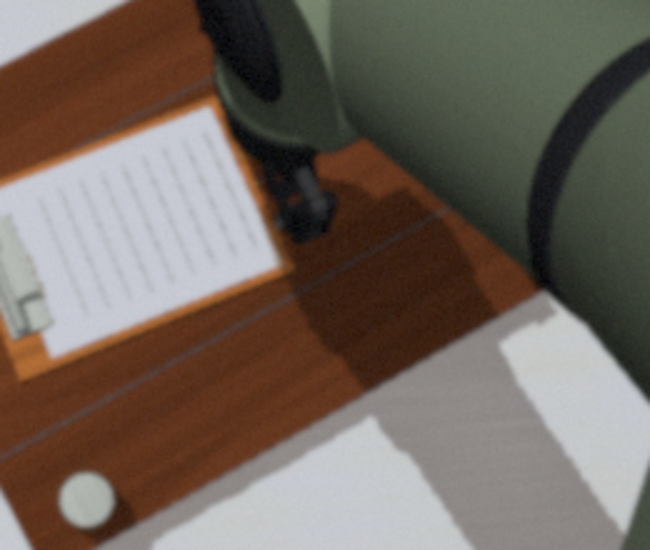

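The front fingertip shows at crop (285,228), with its shadow clearly apart from it. Depth puts the tip at z ≈ 0.088, about 35 mm higher than the nominal figures suggest. The fingers have passed over the board's edge without touching it. I'll back off and descend further, watching the force.

```bash
python3 -m crank '0.085 -.01 0 0 0 0 0;0.085 -.008 0 0 0 0 0;0.085 0 0 .005 0 0 0;0.085 0 0 .005 0 0 0;0.085 0 0 .004 0 0 0;0.085 0 0 .003 0 0 0;0.085 0 0 .003 0 0 0;0.085 0 0 0 0 0 0'
python3 - <<'E'
from h import *
f=grab_frame("scene"); np.savez("scene3.npz",**f)
cv2.imwrite("pics/s3.png",cv2.resize(f["pixels"][130:230,100:260,::-1],None,fx=4,fy=4))
E
```

```text
clock: 9.63
position: [0.6553, -0.0301, 0.0343]
tool_rot: [-3.141, -0.0, 1.887]
force: [-0.1, 0.2, -0.3]
grip_width: 0.0848
finger_force: 0.0
```

View pics/s3.png

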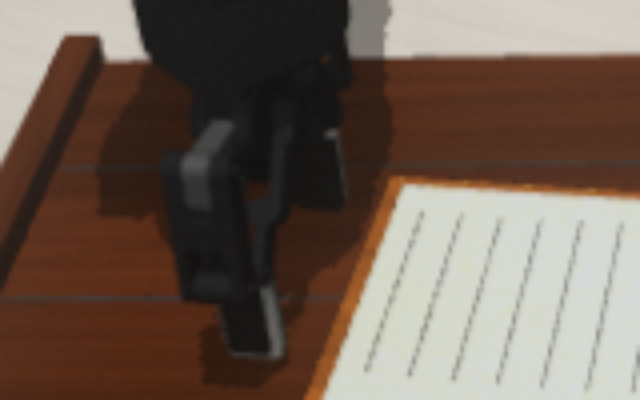

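```bash
python3 - <<'E'
from h import *
f=dict(np.load("scene3.npz"))
for v in range(212,224,2):
    ps=[(u,v) for u in (156,159,162,165,168)]; c,r=rays(f,ps)
    print(v,[(c+r[i]*f["depth"][v,p[0]]).round(3).tolist() for i,p in enumerate(ps)])
E
```

```text
212 [[0.711, -0.017, 0.082], [0.707, -0.014, 0.081], [0.707, -0.008, 0.083], [0.703, -0.006, 0.08], [0.698, -0.005, 0.076]]
214 [[0.709, -0.019, 0.076], [0.706, -0.016, 0.074], [0.704, -0.011, 0.075], [0.704, -0.006, 0.077], [0.697, -0.006, 0.071]]
216 [[0.704, -0.025, 0.065], [0.709, -0.014, 0.074], [0.707, -0.009, 0.074], [0.705, -0.006, 0.074], [0.698, -0.006, 0.068]]
218 [[0.697, -0.033, 0.052], [0.703, -0.021, 0.062], [0.702, -0.016, 0.063], [0.705, -0.007, 0.069], [0.698, -0.008, 0.063]]
220 [[0.698, -0.032, 0.05], [0.697, -0.027, 0.051], [0.695, -0.022, 0.051], [0.694, -0.018, 0.051], [0.691, -0.015, 0.05]]
222 [[0.702, -0.029, 0.05], [0.7, -0.025, 0.05], [0.698, -0.021, 0.049], [0.696, -0.017, 0.049], [0.695, -0.012, 0.051]]
```

```bash
python3 -m crank '0.085 0 0 .004 0 0 0;0.085 0 0 .003 0 0 0;0.085 0 0 .002 0 0 0;0.085 0 0 .001 0 0 0;0.085 0 0 .001 0 0 0;0.085 0 0 0 0 0 0;0.085 0 0 .001 0 0 0;0.085 0 0 0 0 0 0'
python3 -m crank '0.085 0 0 .0005 0 0 0;0.085 0 0 0 0 0 0;0.085 0 0 .0005 0 0 0;0.085 0 0 0 0 0 0;0.085 0 0 .0005 0 0 0;0.085 0 0 0 0 0 0;0.085 0 0 0 0 0 0;0.085 0 0 0 0 0 0'
python3 - <<'E'
from h import *
f=grab_frame("scene"); np.savez("scene3.npz",**f)
for v in range(216,228,2):
    ps=[(u,v) for u in (156,159,162,165,168)]; c,r=rays(f,ps)
    print(v,[(c+r[i]*f["depth"][v,p[0]]).round(3).tolist() for i,p in enumerate(ps)])
E
```

```text
clock: 10.35
position: [0.6558, -0.0305, 0.0234]
tool_rot: [3.141, 0.0, 1.887]
force: [-1.7, 0.3, 2.4]
grip_width: 0.0848
finger_force: 1.5
clock: 11.02
position: [0.6559, -0.0304, 0.0233]
tool_rot: [3.141, 0.001, 1.887]
force: [-9.1, -0.6, 26.4]
grip_width: 0.085
finger_force: 13.3
216 [[0.71, -0.018, 0.073], [0.709, -0.014, 0.074], [0.708, -0.009, 0.076], [0.705, -0.006, 0.074], [0.698, -0.007, 0.067]]
218 [[0.705, -0.025, 0.062], [0.709, -0.014, 0.07], [0.708, -0.01, 0.07], [0.705, -0.007, 0.069], [0.699, -0.006, 0.065]]
220 [[0.698, -0.032, 0.049], [0.708, -0.017, 0.064], [0.706, -0.013, 0.064], [0.707, -0.006, 0.067], [0.7, -0.006, 0.061]]
222 [[0.702, -0.029, 0.05], [0.709, -0.017, 0.061], [0.709, -0.011, 0.063], [0.707, -0.007, 0.063], [0.7, -0.007, 0.056]]
224 [[0.707, -0.026, 0.051], [0.704, -0.022, 0.05], [0.704, -0.016, 0.052], [0.7, -0.013, 0.05], [0.701, -0.007, 0.054]]
226 [[0.709, -0.024, 0.049], [0.709, -0.019, 0.051], [0.705, -0.016, 0.05], [0.704, -0.011, 0.05], [0.702, -0.007, 0.05]]
```

Contact comes at TCP z = 0.0233, so I lift clear by about 1.5 mm, move up to the edge and start pushing with a gradual turn.

```bash
python3 -m crank '0.085 0 0 -.0035 0 0 0;0.085 0 0 0 0 0 0;0.085 .004 -.0004 0 0 0 0;0.085 .004 -.0004 0 0 0 0;0.085 .002 0 0 0 0 0;0.085 .002 0 0 0 0 0;0.085 .002 0 0 0 0 0;0.085 .002 0 0 0 0 0'
python3 -m crank '0.085 .003 -.0003 0 0 0 -.5;0.085 .003 -.0003 0 0 0 -.5;0.085 .003 -.0003 0 0 0 -.5;0.085 .003 -.0003 0 0 0 -.5;0.085 .003 -.0003 0 0 0 -.5;0.085 .003 -.0003 0 0 0 -.5;0.085 .003 -.0003 0 0 0 -.5;0.085 0 0 0 0 0 0'
python3 - <<'E'
from h import *
E=np.array([.5317,.2404]);a=2.008;M=np.array([[np.cos(a),np.sin(a)],[-np.sin(a),np.cos(a)]])
for n in("scene","top"):
    f=grab_frame(n)
    p=boardfit(f)[1]; q=(p[:,:2]-E)@M.T; k=(abs(q[:,1])<.125)&(q[:,0]>-.32)&(q[:,0]<.1); c,s,y=rect(p[k],[0,1]); print(n,k.sum(),s,(c-E)@M.T,y-a)
    cv2.imwrite(f"pics/{n}4.png",f["pixels"][:,:,::-1])
print((telemetry.observe()["position"][:2]-E)@M.T)
E
```

```text
clock: 11.73
position: [0.6498, -0.0154, 0.025]
tool_rot: [-3.141, 0.0, 1.887]
force: [1.1, -0.3, -0.3]
grip_width: 0.0849
finger_force: 0.5
clock: 12.4
position: [0.6406, 0.0044, 0.0252]
tool_rot: [-3.142, -0.0, 1.95]
force: [-0.1, -0.3, -0.4]
grip_width: 0.0851
finger_force: 0.0
scene 1346 (151.30596923828125, 219.3103485107422) [-0.13505683 -0.01038554] -0.08073896208675269
top 1288 (152.25083923339844, 222.23825073242188) [-0.13673155 -0.00792061] -0.08596971007329035
[-0.26056811  0.00130909]
```

View pics/scene4.png

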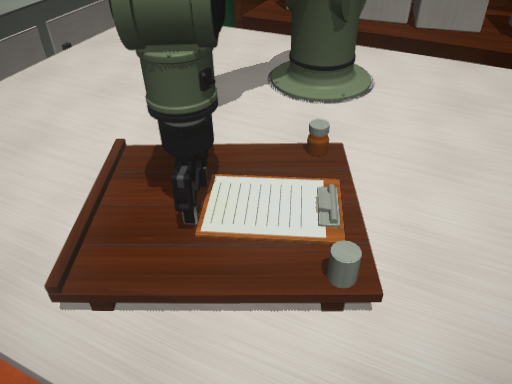

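The fingers at (188,215) sit right behind the plain edge. The board has slid about 28 mm and is straightening, jar and tin untouched. Continuing.

```bash
cat > m.py <<'X'
from h import *
E=np.array([.5317,.2404]);a=2.008;M=np.array([[np.cos(a),np.sin(a)],[-np.sin(a),np.cos(a)]])
for n in("scene","top"):
    f=grab_frame(n); np.savez(n+"_last.npz",**f)
    p=boardfit(f)[1]; q=(p[:,:2]-E)@M.T; k=(abs(q[:,1])<.125)&(q[:,0]>-.32)&(q[:,0]<.1); c,s,y=rect(p[k],[0,1]); print(n,k.sum(),np.round(s),((c-E)@M.T).round(4),round(y-a,3))
o=telemetry.observe();print("tcp",(o["position"][:2]-E)@M.T,o["tool_rot"][2]-a)
X
python3 -m crank '0.085 .004 -.0002 0 0 0 -.5;0.085 .004 -.0002 0 0 0 -.5;0.085 .004 -.0002 0 0 0 -.5;0.085 .004 -.0002 0 0 0 -.5;0.085 .004 -.0001 0 0 0 -.5;0.085 .004 -.0001 0 0 0 -.5;0.085 .004 0 0 0 0 -.5;0.085 0 0 0 0 0 0'
python3 m.py
python3 -m crank '0.085 .003 0 0 0 0 0;0.085 .003 0 0 0 0 0;0.085 .003 0 0 0 0 0;0.085 .003 0 0 0 0 0;0.085 .003 0 0 0 0 0;0.085 .003 0 0 0 0 0;0.085 .003 0 0 0 0 0;0.085 0 0 0 0 0 0'
python3 m.py
```

```text
clock: 13.17
position: [0.6286, 0.0302, 0.0251]
tool_rot: [3.142, -0.001, 2.011]
force: [0.2, -0.5, -0.4]
grip_width: 0.0852
finger_force: 0.0
scene 1218 [152. 219.] [-0.1065 -0.005 ] -0.021
top 1127 [152. 220.] [-0.1089 -0.0009] -0.026
tcp [-0.23245109  0.00132194] 0.0014713296722757008
clock: 13.93
position: [0.6198, 0.0489, 0.0251]
tool_rot: [3.142, -0.0, 2.01]
force: [0.5, -0.0, -0.9]
grip_width: 0.0851
finger_force: 0.0
scene 1204 [153. 218.] [-0.0872 -0.0012] 0.001
top 1023 [152. 218.] [-0.0907  0.0016] 0.002
tcp [-0.21147982  0.00134463] 0.0014432678631002283
```

```bash
python3 -m crank '0.085 .004 0 0 0 0 0;0.085 .004 0 0 0 0 0;0.085 .004 0 0 0 0 0;0.085 .004 0 0 0 0 0;0.085 .004 0 0 0 0 0;0.085 .004 0 0 0 0 0;0.085 .004 0 0 0 0 0;0.085 .002 0 0 0 0 0'
python3 m.py
python3 - <<'X'
from h import *
for n in("scene","top"):
    f=dict(np.load(n+"_last.npz")); cv2.imwrite(f"pics/{n}5.png",f["pixels"][:,:,::-1])
X
```

```text
clock: 14.7
position: [0.6071, 0.076, 0.0251]
tool_rot: [3.142, -0.0, 2.01]
force: [-0.7, -0.4, -0.5]
grip_width: 0.0853
finger_force: 0.5
scene 1129 [154. 218.] [-0.0574 -0.0013] 0.003
top 975 [153. 215.] [-0.0589  0.0013] 0.003
tcp [-0.18106613  0.00134182] 0.0017598724923133524
```

View pics/top5.png

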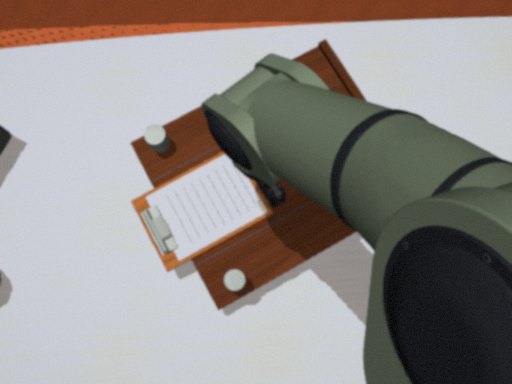

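Top view: the clip end now juts past the open end, from about (133,203) to (167,268), square to it. The tin at (155,135) and jar at (234,280) are untouched. Overhang is about 50 mm, so I push 10 mm more and then retreat.

```bash
python3 -m crank '0.085 .002 0 0 0 0 0;0.085 .002 0 0 0 0 0;0.085 .002 0 0 0 0 0;0.085 .002 0 0 0 0 0;0.085 .001 0 0 0 0 0;0.085 .001 0 0 0 0 0;0.085 0 0 0 0 0 0;0.085 0 0 0 0 0 0'
python3 m.py
python3 -m crank '0.085 -.005 0 0 0 0 0;0.085 -.015 0 0 0 0 0;0.085 -.02 0 0 0 0 0;0.085 0 0 -.02 0 0 0;0.085 0 0 -.03 0 0 0;0.085 0 0 -.03 0 0 0;0.085 0 0 -.03 0 0 0;0.085 0 0 -.03 0 0 0'
python3 -m crank '0.085 -.03 0 -.02 0 0 0;0.085 -.03 0 0 0 0 0;0.085 -.03 0 0 0 0 0;0.085 -.03 0 0 0 0 0;0.085 -.03 0 0 0 0 0;0.085 -.03 0 0 0 0 0;0.085 -.03 0 0 0 0 0;0.085 0 0 0 0 0 0'
python3 m.py
python3 - <<'X'
from h import *
f=dict(np.load("top_last.npz")); g=dict(np.load("scene_last.npz")); cv2.imwrite("pics/t6.png",f["pixels"][:,:,::-1]); cv2.imwrite("pics/s6.png",cv2.resize(g["pixels"][100:320,30:420,::-1],None,fx=2,fy=2))
E=np.array([.5317,.2404]);a=2.008;M=np.array([[np.cos(a),np.sin(a)],[-np.sin(a),np.cos(a)]])
for F in(f,g):
    q=(boardfit(F)[1][:,:2]-E)@M.T; q=q[(abs(q[:,1])<.09)&(abs(q[:,0])<.2)]
    for y in(-.06,-.02,.02,.06):
        b=q[abs(q[:,1]-y)<.012]; print(y,b[:,0].min().round(4),b[:,0].max().round(4))
X
```

```text
clock: 15.47
position: [0.603, 0.0844, 0.0251]
tool_rot: [-3.142, -0.0, 2.009]
force: [-0.2, -0.4, 0.6]
grip_width: 0.085
finger_force: 0.0
scene 1127 [154. 218.] [-0.0479 -0.0013] 0.004
top 943 [154. 214.] [-0.0494  0.0014] 0.006
tcp [-0.17165378  0.00145812] 0.0010758258931344855
clock: 16.23
position: [0.6199, 0.0475, 0.1666]
tool_rot: [-3.141, -0.0, 2.009]
force: [0.1, 0.0, -0.8]
grip_width: 0.085
finger_force: 0.0
clock: 16.9
position: [0.71, -0.1497, 0.1842]
tool_rot: [-3.14, 0.002, 2.003]
force: [0.3, -0.7, -0.3]
grip_width: 0.0849
finger_force: 0.0
scene 1171 [151. 218.] [-0.048  -0.0004] 0.006
top 1176 [151. 219.] [-0.0521  0.0015] 0.003
tcp [-0.42313524  0.00199387] -0.00102009689426108
-0.06 -0.1609 0.0572
-0.02 -0.1606 -0.1548
0.02 -0.1615 -0.155
0.06 -0.1612 0.0573
-0.06 -0.1566 0.0613
-0.02 -0.1568 0.0607
0.02 -0.157 -0.1504
0.06 -0.1571 0.0605
```

View pics/s6.png

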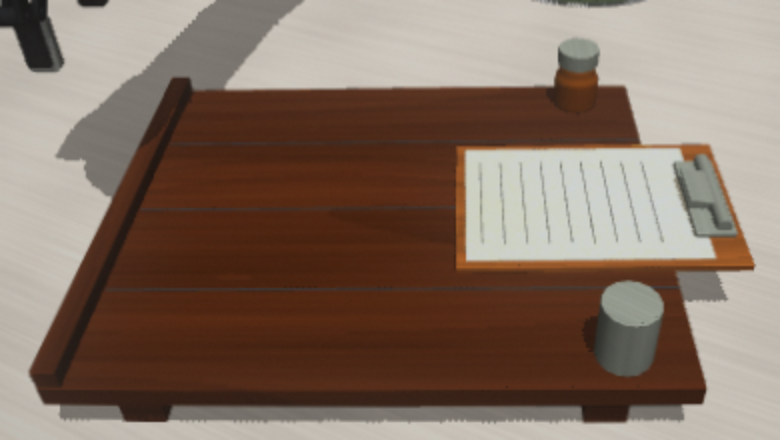

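The board lies flat and square: clip edge from about (710,146) to (752,268), past the stand's open end. Overhang is about 59 mm, yaw error is about 0.005 rad or less, and it's centred. Jar and tin are in place and the robot is clear.

```bash
python3 -c "
from workcell import bot
print(bot.job_done())"
```

```text
the job is handed in; nothing more can be done
None
```

I handed the job in at about 17 s: the clipboard lies flat on the stand with its clip end about 59 mm past the open end, square to within about 0.005 rad and not over the sides, and the jar and tin look unmoved.

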